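Tip the enclosure lid over onto the machine bed

ROBOT

A 7-joint arm with a two-finger parallel gripper is mounted at the origin on the work surface. World frame = base frame: x ahead of the robot, y to its left, z up, the work surface at z = 0. Lengths are in m, angles in degrees, forces in N, time in s.
With the tool pointing down it reaches from about 0.425 to 1.025 m from the base axis. Payload 9.4 kg.
Tool frame: the origin (TCP) lies midway between the tips of the shut fingers; the grasp point (between the pads) lies 19 mm behind it (ctrl.hold_point_z is the distance from the TCP to the grasp point, in m); y points along the fingers, x is the direction in which the jaws open and shut, and the axes are right-handed (so a half turn about y gives the same grasp; the last joint's range is limited). The gripper opens to 85 mm and grips with 20 to 120 N. Pads are 22 mm wide; open, the fingers measure 114 mm over their backs; the gripper's body (76 mm by 85 mm) begins 54 mm behind the grasp point. The pads swing forward as they close: fully open they stand 13 mm farther back than shut.
Start: joints at [70.262, 34.337, -0.143, 91.639, 0.103, 54.024, -4.572], TCP at [0.192, -0.699, 0.231] pointing down, gripper open.
Joint ranges: [-147.43, 147.43], [-19.82, 112.94], [-74.19, 73.91], [6.32, 146.72], [-59.91, 239.91], [6.04, 106.73], [-150.56, 150.56]. Speed limits (degrees/s): [127.2, 127.2, 172.46, 172.46, 180, 180, 180].

INTERFACE

Orientations are given as [roll, pitch, yaw] about the fixed x, y, z axes, in that order (R = Rz(yaw) Ry(pitch) Rx(roll)).
In Python, from bench import ctrl gives the robot as it stands.
- The arm moves only by the tool move_arm, never from a script. Its argument "series" is text: rows parted by semicolons, each of 7 numbers parted by spaces: the turn, a rotation vector about the tool's x, y, z normalised to -1 to 1, where 1 is 2 pi rad, then the shift along the tool's x, y, z normalised to -1 to 1, where 1 is 0.2 m, then the gripper's target within -1 to 1 (fully open at 1, half-way at 0, shut at -1). A call has 1 to 8 rows; each row is the pose to reach, as a shift and turn from the pose commanded when the call began, along the tool's axes at that moment, turning the shorter way round; what a row does not reach only later rows make up. A row lasts 1/12 s, in which the tool goes at most 41.7 mm and 7.16 degrees, less where a joint would pass 70% of its speed; a pose out of reach is approached as far as the arm can. A call with a number of a shift or a turn outside -1 to 1 is refused whole. A call with a gripper value outside its range is refused whole. The fingers move at their own pace and stop on an object; "grip_force" is the grip in N (left out, the last holds). Time passes only in rows, so rows that repeat a pose let the fingers close. It gives the time, the measured TCP pose, the force and the opening at its end, in the units of the state.
- ctrl.read_state(): the state, without advancing time (a new reading comes with each control period).
- ctrl.grab_frame(name): name is "scene" or "top" or "wrist"; returns the picture (420x560x3 uint8, red, green, blue); there is no depth.
- ctrl.get_calibration(name): a dict with "fx", "fy", "cx", "cy" (pixels), "k1" (the pictures are not rectified: a ray, as slopes to the right and down, at radius r is drawn at 1 + k1 r^2 times it, then the intrinsics apply), "extrinsics" (4x4, takes a point from world to camera coordinates); the wrist camera has in their place "T_tool_cam" (4x4, takes a point from camera to tool coordinates, whose origin is the TCP and whose axes are the tool frame's). Camera axes: x right, y up, looking along -z (the intrinsics and any distortion apply to the point x, -y, -z); pixel columns grow to the right and rows downward; lengths in m; the calibration is good to about 2 mm. A picture is of the moment at which its call begins: read the wrist's pose just before it. get_calibration takes no time and is no camera call.
- ctrl.hand_in(): hands the job in, once; it reports no verdict.
The state is a dict: "time": time; "q": joint angles; "dq": joint speeds; "joint_torque": joint torques, N m; "tcp_pos": TCP position; "orientation": TCP orientation; "contact_force": force on the tool from outside, world axes, zero at the start; "wrist_torque": the same for the moment, N m; "grip_width": finger opening in m.
Only numpy, scipy, OpenCV 4.12 (cv2) and the standard library are available. Lean on these libraries where they do the work, as an engineer would, in place of code of your own. Each camera call takes 0.05 s, during which the arm holds its last target.

TASK

Turn the grey enclosure lid over onto the raised machine bed without gripping it: with your fingertips push it along the bench until it lies against the front edge of the bed, tip it up there on its far edge and flip it over onto the bed, so that its frame side faces up. Then push the lid back until no part of it hangs over the bed's front edge. Do not pinch the lid or lift it clear, push with moderate force, and leave the bottle, tape roll, screwdriver and mug where they are.

Things in the scene. Friction and masses are not known exactly. Their poses are not given: they have to be found in the camera images.
- bed: Raised machine bed: fixed aluminium plate 220 mm deep, 620 wide, 19 high, standing on the bench (bench top at height 0). Origin: middle of its front edge (towards the robot) at bench height. x points level away from the robot across the bed (its upright front face is the plane x = 0), y along the front edge, z up; its top is at z = 19 mm.
- lid: Loose grey lid, 80-170 g: plate 90 (x) by 110 (y) by 4 mm, its near 12 mm a grippy rubber strip, with a hollow frame, 75 by 80 mm outside, 12 high, walls 4 on one face, flush with the far (+x) edge, 15 mm in elsewhere. Origin: under the plate's centre, at the frame's free side. z (frame to plate) is up at the start (frame on bench, rim 12-16 mm above it), down when turned over.
- lid_edge (a point): Middle of the lid's far long edge (45 mm along lid x, half-way through the plate), which goes against the bed and on which the lid tips. Starts 20-60 mm short of the bed, lid x within 0.3 rad of the bed's x. Flipped, the lid rests plate on bed (19-23 mm above the bench), frame up (to 35 mm), and this edge is nearest the robot, hanging some 17 mm over the bed's front.
- lid_corner_a (a point): Left end of that edge (55 mm along the lid's y from lid_edge).
- lid_corner_b (a point): Right end of that edge (55 mm against the lid's y from lid_edge).
- bottle: Closed white bottle, 50 mm across, 120 mm high, standing on the bed to one side; origin under its centre. To be left alone.
- tape: Roll of tape lying on the bed to one side, 76 mm across, 24 mm high; origin under its centre. To be left alone.
- driver: Screwdriver with black handle lying on the bench beside the work, about 200 mm long; origin under it, x along it. To be left alone.
- mug: White mug, 76 mm across, 90 mm high, standing on the bench on the other side; origin under its centre. To be left alone.
Not all that is in view belongs to the job. There is more than one size of the lid; the job needs the largest.

How it is judged (in metres and radians):
On the way, in this order (a step that is already met when the one before it is completed fails the run):
1. the lid, still lying frame down, is pushed against the bed's front edge (middle of its far edge within 8 mm of it) (x of lid_edge in the frame of bed above -0.008 m and angle between lid's own z axis and vertical below 0.5 rad and height (world z) of lid_edge below 0.027 m), for 0.05 s.
2. the lid is tipped up by more than 60 degrees with its far edge still low at the bed's front edge (angle between lid's own z axis and vertical between 1.05 and 2.3 rad and height (world z) of lid_edge below 0.035 m and x of lid_edge in the frame of bed above -0.045 m), for 0.02 s.
3. the lid lies turned over on the bed (angle between lid's own z axis and vertical above 3 rad and height (world z) of lid_edge below 0.027 m), for 0.1 s.
At the end, for the whole second after the job is handed in: The lid rests still and flat on the bed (within 5 degrees), frame side up, with both corners of its near edge behind the bed's front edge (3 mm of overhang is tolerated) (angle between lid's own z axis and vertical above 3.05 rad and height (world z) of lid_edge between 0.017 and 0.027 m and x of each of lid_corner_a, lid_corner_b in the frame of bed above -0.003 m and linear speed of lid below 0.02 m/s and contact force between lid and bed above 0.3 N); the robot touches nothing.
It fails at once if the lid is lifted clear (its pivot edge more than 60 mm, or its frame side more than 95 mm, above the bench) (height (world z) of lid_edge above 0.06 m or height (world z) of lid above 0.095 m).
It fails at once if the lid is pinched or pushed with more than 30 N (contact force between the fingers and lid above 30 N).
It fails at once if the bottle, tape roll, screwdriver or mug is moved by more than 15 mm (distance of any of bottle, tape, driver, mug from where it was at the start of the episode above 0.015 m).
It also fails if it takes over 67 s, if anything falls off the work surface, if the arm or the gripper's body presses on something with over 40 N, if the wrist force passes 120 N, or if a joint passes its speed limit or range.

## Working session

There is one attempt and no reset: what is moved stays moved. The work goes in short steps, Python scripts to look and compute and a tool call to move; the robot and the scene stay as the last step left them, time stands still between calls to the robot, and variables do not carry over. Pictures are saved under pics/ and viewed, and the job is handed in when it is done.

Besides the shell and the picture viewer there is one more tool, called after "Request:" as a command line: name --argument value ..., lists and objects as JSON in quotes. move_arm: Moves the arm, as the interface text tells. Scaled input: -1 to 1 covers 0.2 m each way for a shift and 2 pi rad each way for a turn. Its arguments: {"type":"object","properties":{"series":{"type":"string"},"grip_force":{"type":"number"}},"required":["series"]}

```bash
mkdir -p pics; ls; python3 - <<'E'
from bench import ctrl
import cv2
print(ctrl.read_state())
for n in("scene","top","wrist"):
    f=ctrl.grab_frame(n); cv2.imwrite(f"pics/{n}0.png",f[:,:,::-1]); print(n,ctrl.get_calibration(n))
print(ctrl.hold_point_z)
E
```

```text
pics
{'time': 0.0, 'q': array([70.26148291, 34.38587804, -0.14687419, 91.68334986,  0.10112573,
       54.02531431, -4.57192825]), 'dq': array([-0.02464548, -0.0171166 , -0.14169648, -0.0200152 ,  0.00942793,
       -0.01856613,  0.01181372]), 'joint_torque': array([-4.72436477e-05, -7.76453733e+01,  1.56467590e+00, -2.58015329e+01,
        1.23166890e-02,  8.83201836e-03,  1.32884935e-05]), 'tcp_pos': array([ 0.19171198, -0.69866658,  0.23038444]), 'orientation': array([-90.00632092,   0.09420666, -74.65266807]), 'contact_force': array([0.39473662, 0.8920426 , 1.15416525]), 'wrist_torque': array([-0.02711188,  0.02765855, -0.05798368]), 'grip_width': 0.08522371509587852}
scene {'fx': 524.5693907647407, 'fy': 524.5693907647407, 'cx': 284.44007433187323, 'cy': 216.22315325846418, 'k1': -0.14226054728115387, 'extrinsics': array([[ 0.55564922,  0.83130144,  0.01385139, -0.30764957],
       [-0.71221621,  0.46732405,  0.52379033,  0.38040388],
       [ 0.42895457, -0.30090887,  0.8517346 , -1.54378287],
       [ 0.        ,  0.        ,  0.        ,  1.        ]])}
top {'fx': 485.3154020
[... 268 characters left out ...]
1,
        -5.94764500e-01],
       [-2.06885173e-01, -2.76303963e-03,  9.78361329e-01,
        -1.27856676e+00],
       [ 0.00000000e+00,  0.00000000e+00,  0.00000000e+00,
         1.00000000e+00]])}
wrist {'fx': 339.3235441927988, 'fy': 339.3235441927988, 'cx': 284.1849728769258, 'cy': 210.25500836652935, 'k1': 0.0013326037399352467, 'T_tool_cam': array([[ 9.99999409e-01, -8.05116869e-05,  1.08384675e-03,
        -8.51877541e-04],
       [ 1.06619524e-03,  2.66090982e-01, -9.63947329e-01,
        -1.43617486e-01],
       [-2.10792821e-04,  9.63947915e-01,  2.66090911e-01,
         6.78099185e-02],
       [ 0.00000000e+00,  0.00000000e+00,  0.00000000e+00,
         1.00000000e+00]])}
0.0187
```

View pics/scene0.png

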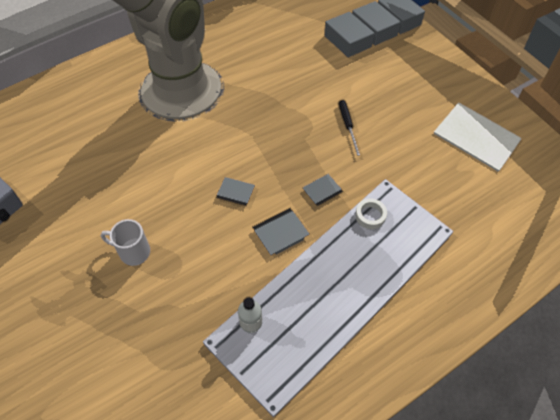

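View pics/top0.png

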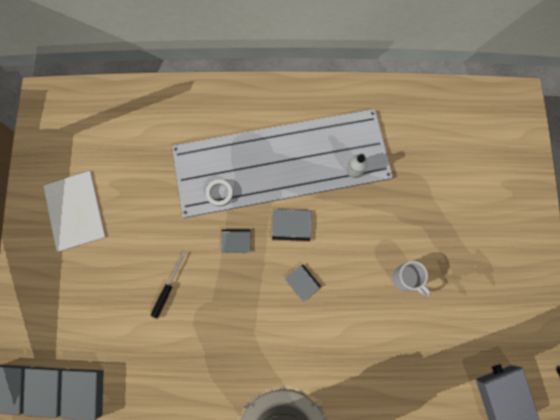

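View pics/wrist0.png

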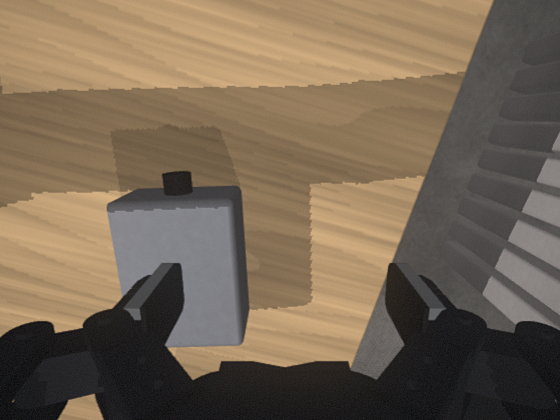

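Lid candidates in the top view: (292,224), the largest with its rubber strip at the near side; (236,240), smaller; (303,282), smallest. I choose (292,224). Distractors are the dark blocks at lower left. Next I check a close crop and take measurements.

```bash
cat > h.py <<'E'
import numpy as np, cv2
from bench import ctrl
from scipy.spatial.transform import Rotation as Rn
def toolT():
    s=ctrl.read_state(); T=np.eye(4); T[:3,:3]=Rn.from_euler('xyz',s['orientation'],degrees=True).as_matrix(); T[:3,3]=s['tcp_pos']; return T
def cam(n,T=None):
    c=ctrl.get_calibration(n)
    if n=='wrist': W=(toolT() if T is None else T)@c['T_tool_cam']
    else: W=np.linalg.inv(c['extrinsics'])
    return c,W
def K(c): return np.array([[c['fx'],0,c['cx']],[0,c['fy'],c['cy']],[0,0,1.]]),np.array([c['k1'],0,0,0,0.])
def ray(n,uv,T=None):
    c,W=cam(n,T);k,d=K(c)
    p=cv2.undistortPoints(np.array(uv,float).reshape(-1,1,2),k,d).reshape(-1,2)
    v=np.c_[p[:,0],-p[:,1],-np.ones(len(p))]@W[:3,:3].T
    return W[:3,3],v
def onplane(n,uv,z,T=None):
    o,v=ray(n,uv,T); return o+v*((z-o[2])/v[:,2])[:,None]
def proj(n,P,T=None):
    c,W=cam(n,T);k,d=K(c);M=np.linalg.inv(W)
    q=np.atleast_2d(P)@M[:3,:3].T+M[:3,3]; q=q*[1,-1,-1]
    return cv2.projectPoints(q.reshape(-1,1,3),np.zeros(3),np.zeros(3),k,d)[0].reshape(-1,2)
def crop(img,x0,y0,x1,y1,s,name):
    a=cv2.resize(img[y0:y1,x0:x1,::-1],None,fx=s,fy=s,interpolation=cv2.INTER_CUBIC); cv2.imwrite(name,a)
E
python3 - <<'E'
from h import *
t=cv2.imread('pics/top0.png')[:,:,::-1]; s=cv2.imread('pics/scene0.png')[:,:,::-1]
crop(t,160,100,400,260,3.3,'pics/tc.png'); crop(s,200,150,460,340,3,'pics/sc.png')
E
```

```text
(no output)
```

View pics/tc.png

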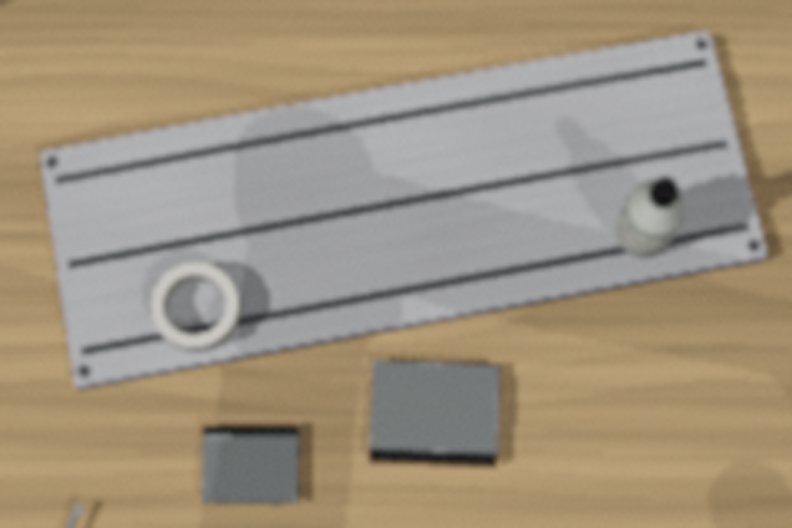

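View pics/sc.png

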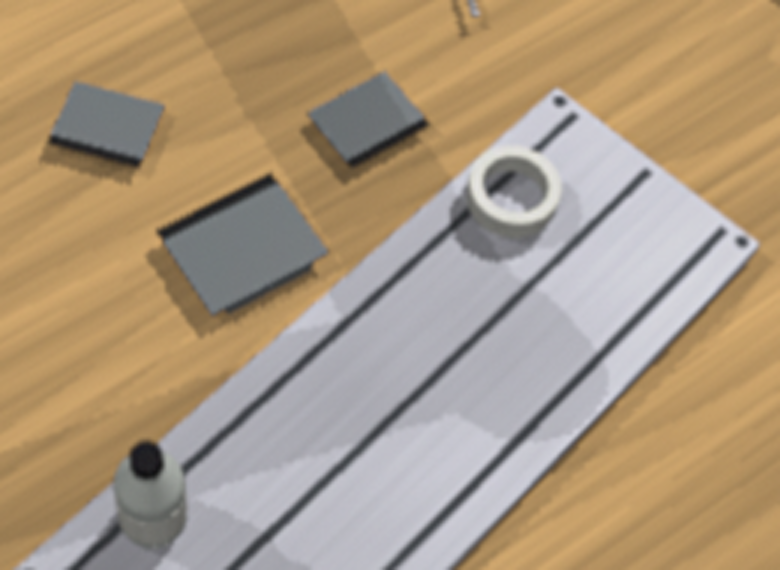

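```bash
cat >> h.py <<'E'
def bedframe(A,B):
    # A left(image) front corner -> +y ; B right
    m=(A+B)/2; y=(A-B)/np.linalg.norm(A-B); return m,y
E
python3 - <<'E'
from h import *
f=lambda P:(np.array(P,float)+.5)/3.3-.5+[160,100]
b=onplane('top',f([(78,387),(768,257),(712,32),(42,150)]),.019)
l=onplane('top',f([(372,361),(499,361),(496,461),(370,459)]),.016)
print(b.round(4),'\n',l.round(4))
print(np.linalg.norm(b[0]-b[1]),np.linalg.norm(b[0]-b[3]),np.linalg.norm(l[0]-l[1]),np.linalg.norm(l[1]-l[2]),np.linalg.norm(l[0]-l[3]))
g=lambda P:(np.array(P,float)+.5)/3-.5+[200,150]
print('scene',onplane('scene',g([(760,243),(557,88)]),.019).round(4), onplane('scene',g([(160,235),(272,175),(329,253),(215,313)]),.016).round(4))
yb=b[0]-b[1];yb/=np.linalg.norm(yb);x=np.array([yb[1],-yb[0],0]);m=(b[0]+b[1])/2
print('origin',m,'yaw',np.degrees(np.arctan2(x[1],x[0])))
print('lid in bed',((l-m)@np.c_[x,yb]).round(4))
# objects
for n,uv,z in(('tape',(195,305),.024),('bottlecap',(663,192),.12)):
    p=onplane('top',f([uv]),z)[0];print(n,p,(p-m)@np.c_[x,yb])
E
```

```text
[[ 0.5991  0.2842  0.019 ]
 [ 0.7173 -0.3223  0.019 ]
 [ 0.9327 -0.2829  0.019 ]
 [ 0.8173  0.3267  0.019 ]] 
 [[ 0.623   0.0288  0.016 ]
 [ 0.6231 -0.0817  0.016 ]
 [ 0.5351 -0.0779  0.016 ]
 [ 0.5368  0.0303  0.016 ]]
0.6179437059438792 0.22223078761167284 0.11043994180464861 0.08807101158790677 0.08621480521166332
scene [[0.8132 0.3276 0.019 ]
 [0.5991 0.285  0.019 ]] [[ 0.5341 -0.0793  0.016 ]
 [ 0.5362  0.0291  0.016 ]
 [ 0.6233  0.0258  0.016 ]
 [ 0.6184 -0.0808  0.016 ]]
origin [ 0.65824187 -0.01904411  0.019     ] yaw 11.027737980150615
lid in bed [[-0.0254  0.0537]
 [-0.0464 -0.0547]
 [-0.1321 -0.0342]
 [-0.1097  0.0717]]
tape [0.67127076 0.18329258 0.024     ] [0.05149213 0.19610826]
bottlecap [ 0.74298704 -0.21201227  0.12      ] [ 0.04626857 -0.20561536]
```

The crop confirms the large lid (292,224), with its strip towards the robot. The bed origin is at about (0.658,−0.019) with yaw 11°, and the lid is at −12° relative to it. I travel to behind the lid.

Request:
move_arm --series "0 0 0 -0.925 0 0.7675 0;0 0 0 -0.925 0 0.7675 0;0 0 0 -0.925 0 0.7675 0;0 0 0 -0.925 0 0.7675 0;0 0 0 -0.925 0 0.7675 0;0 0 0 -0.925 0 0.7675 0;0 0 0 -0.925 0 0.7675 0;0 0 0 -0.925 0 0.7675 0" --grip_force 20

```text
time: 0.82
tcp_pos: [0.2921, -0.4786, 0.2316]
orientation: [-90.0, 0.0, -74.4]
contact_force: [-0.0, 0.5, 0.6]
grip_width: 0.0428
```

Request:
move_arm --series "0 0 0 -0.925 0 0.7675 0;0 0 0 -0.925 0 0.7675 0;0 0 0 -0.925 0 0.7675 0;0 0 0 -0.925 0 0.7675 0;0 0 0 -0.925 0 0.7675 0;0 0 0 -0.925 0 0.7675 0;0 0 0 -0.925 0 0.7675 0;0 0 0 -0.925 0 0.7675 0"

```text
time: 1.48
tcp_pos: [0.3908, -0.2609, 0.2313]
orientation: [-90.0, -0.0, -74.5]
contact_force: [-0.6, -0.4, 0.1]
grip_width: 0.0426
```

Request:
move_arm --series "0 0 0 -0.925 0 0.7675 0;0 0 0 -0.925 0 0.7675 0;0 0 0 -0.925 0 0.7675 0;0 0 0 -0.925 0 0.7675 0;0 0 0 -0.925 0 0.7675 0;0 0 0 -0.925 0 0.7675 0;0 0 0 -0.925 0 0.7675 0;0 0 0 -0.925 0 0.7675 0"

```text
time: 2.15
tcp_pos: [0.49, -0.0427, 0.231]
orientation: [-90.0, -0.0, -74.6]
contact_force: [-1.0, -0.8, 0.1]
grip_width: 0.0426
```

Request:
move_arm --series "0 0.0122 0 0 0.95 0 0;0 0.0122 0 0 0.95 0 0;0 0.0122 0 0 0.95 0 0;0 0.0122 0 0 0.95 0 0;0 0.0122 0 0 0.95 0 0;0 0.0122 0 0 0.95 0 0;0 0.0122 0 0 0.95 0 0;0 0.0122 0 0 0.95 0 0"

```text
time: 2.82
tcp_pos: [0.4894, -0.0439, 0.0423]
orientation: [-90.0, -0.1, -79.2]
contact_force: [0.6, 0.3, 0.4]
grip_width: 0.0426
```

```bash
python3 - <<'E'
from h import *
for n in("scene","top","wrist"):
    f=ctrl.grab_frame(n); cv2.imwrite(f"pics/{n}1.png",f[:,:,::-1])
    if n=='scene': crop(f,150,100,400,290,3,'pics/s1c.png')
E
```

```text
(no output)
```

View pics/s1c.png

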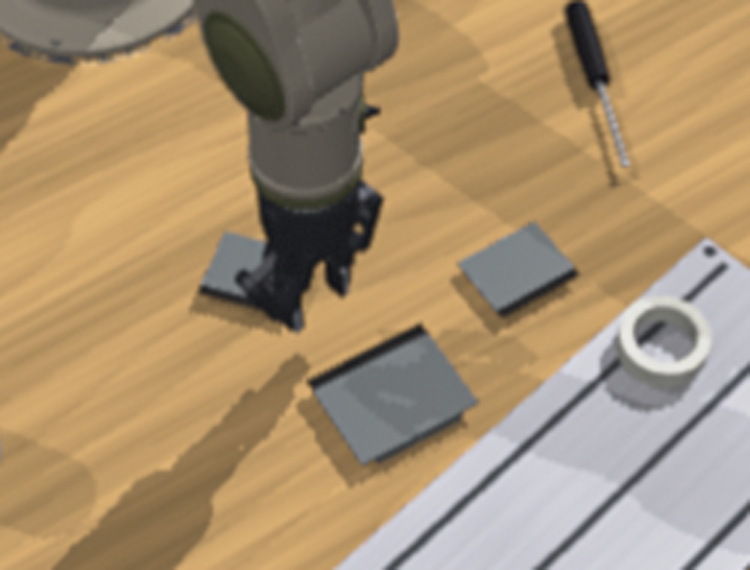

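View pics/wrist1.png

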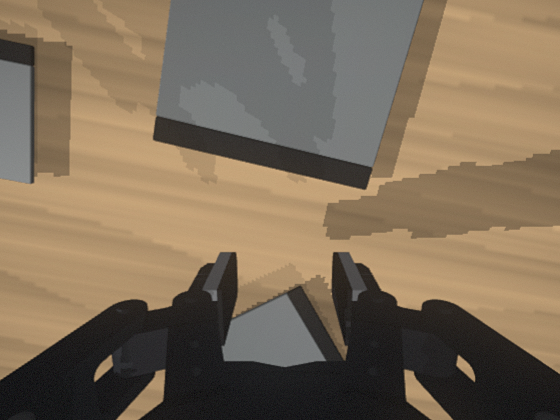

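```bash
python3 - <<'E'
from h import *
t=cv2.imread('pics/top0.png')[:,:,::-1]; crop(t,270,200,340,310,5,'pics/t0c.png')
T=toolT()
m=np.array([.6582,-.019,0]);a=np.radians(11.03);X=np.array([np.cos(a),np.sin(a),0]);Y=np.array([-np.sin(a),np.cos(a),0])
p=onplane('top',[(287,280),(306,265),(321,282),(302,300)],.014);print(p.round(3),((p-m)@np.c_[X,Y]).round(3))
p=onplane('wrist',[(292,287),(155,118),(370,168),(153,140),(368,189)],.016,T);print('wrist',((p-m)@np.c_[X,Y]).round(4))
# finger tips in wrist view: tool coordinates: pads top edges seen at (235,253),(335,253)
o,v=ray('wrist',[(235,253),(335,253),(217,253),(355,253)],T)
Ti=np.linalg.inv(T); o=Ti[:3,:3]@o+Ti[:3,3]; v=v@Ti[:3,:3].T
for zz in (.011,):
    print((o+v*((zz-o[2])/v[:,2])[:,None]).round(4))
print(((T[:3,3]-m)@np.c_[X,Y]))
E
```

```text
[[ 0.42  -0.012  0.014]
 [ 0.463 -0.066  0.014]
 [ 0.415 -0.107  0.014]
 [ 0.365 -0.054  0.014]] [[-0.232  0.052]
 [-0.201 -0.009]
 [-0.256 -0.04 ]
 [-0.295  0.022]]
wrist [[-0.1932  0.0056]
 [-0.1023  0.0725]
 [-0.1269 -0.0336]
 [-0.1128  0.0745]
 [-0.1377 -0.0332]]
[[-0.0223 -0.0074  0.011 ]
 [ 0.0209 -0.0074  0.011 ]
 [-0.03   -0.0074  0.011 ]
 [ 0.0295 -0.0074  0.011 ]]
[-0.16958801  0.00880954]
```

View pics/t0c.png

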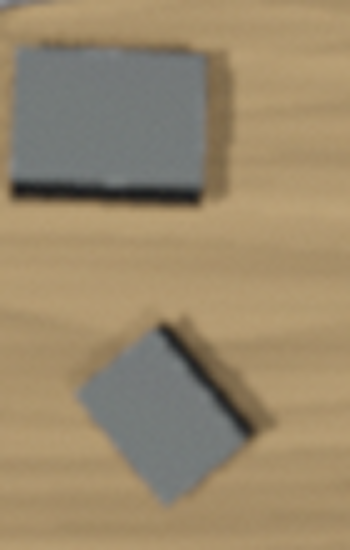

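Request:
move_arm --series "0 0 0 0 0.1 0 0;0 0 0 0 0.17 0 0;0 0 0 0 0.2 0 0;0 0 0 0 0.2 0 0;0 0 0 0 0.2 0 0"

```text
time: 3.38
tcp_pos: [0.4893, -0.0422, 0.002]
orientation: [-90.0, -0.0, -79.0]
contact_force: [-1.0, 0.2, 0.6]
grip_width: 0.043
```

```bash
python3 - <<'E'
from h import *
f=ctrl.grab_frame('scene'); crop(f,200,150,320,250,6,'pics/s2c.png')
print(ctrl.read_state()['contact_force'])
E
```

```text
[ 0.00411076 -0.10179823 -0.05953754]
```

View pics/s2c.png

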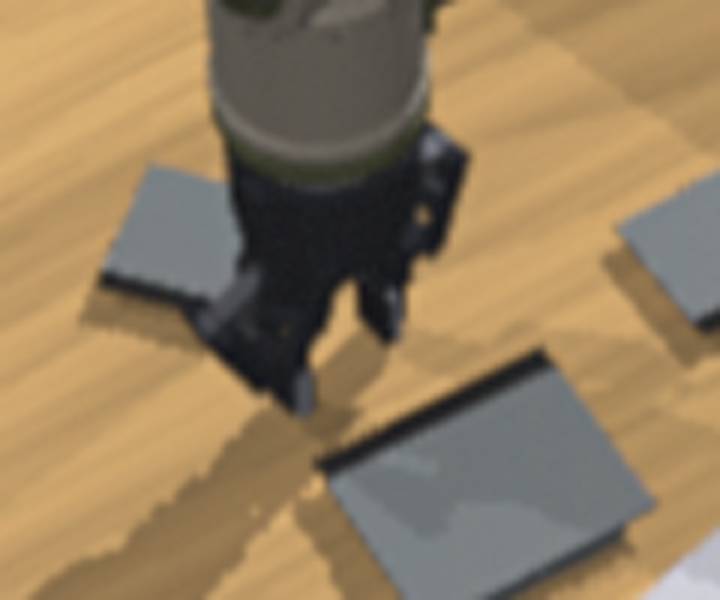

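Request:
move_arm --series "0 0 0 0 0 0.04 0;0 0 0 0 0 0.08 0;0 0 0 0 0 0.12 0;0 0 0 0 0 0.15 0;0 0 0 0 0 0.18 0;0 0 0 0 0 0.21 0;0 0 0 0 0 0.23 0;0 0 0 0 0 0.25 0"

```text
time: 4.1
tcp_pos: [0.5384, -0.0325, 0.0012]
orientation: [-90.0, -0.0, -79.0]
contact_force: [-0.1, 0.1, 0.7]
grip_width: 0.0427
```

```bash
python3 - <<'E'
from h import *
f=ctrl.grab_frame('wrist'); cv2.imwrite('pics/w3.png',f[:,:,::-1])
f=ctrl.grab_frame('scene'); crop(f,200,150,340,270,5,'pics/s3c.png')
print(ctrl.read_state()['contact_force'])
E
```

```text
[-0.27673843 -0.47575882  0.30358695]
```

View pics/s3c.png

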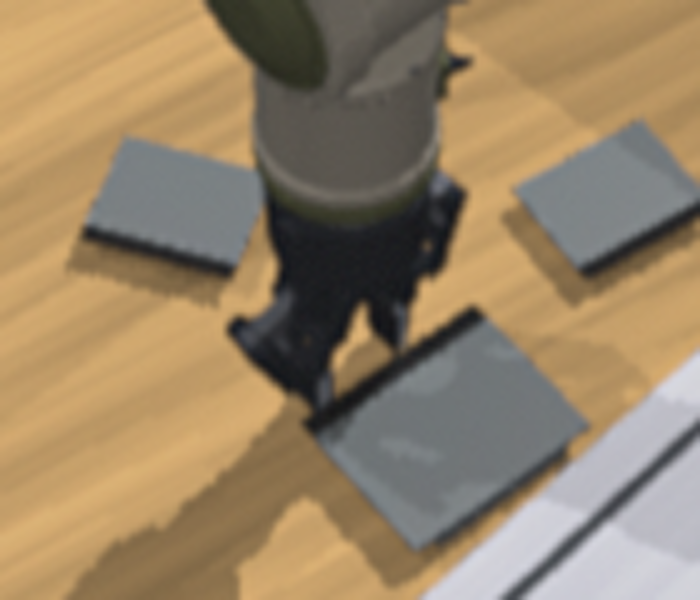

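View pics/w3.png

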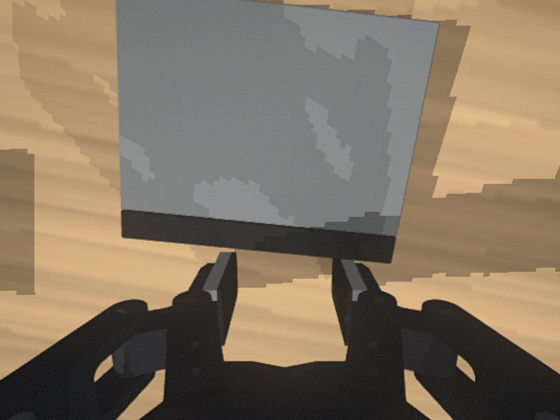

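The lid is being pushed straight and is rotating into line. I continue.

Request:
move_arm --series "0 0 0 0 0 0.015 0;0 0 0 0 0 0.03 0;0 0 0 0 0 0.045 0;0 0 0 0 0 0.06 0;0 0 0 0 0 0.07 0;0 0 0 0 0 0.07 0"

```text
time: 4.7
tcp_pos: [0.5525, -0.0297, 0.0013]
orientation: [-90.0, 0.0, -79.0]
contact_force: [0.7, -0.5, 0.3]
grip_width: 0.0429
```

Request:
move_arm --series "0 0 0 0 0 0.005 0;0 0 0 0 0 0.01 0;0 0 0 0 0 0.015 0;0 0 0 0 0 0.015 0"

```text
time: 5.03
tcp_pos: [0.555, -0.0294, 0.0013]
orientation: [-90.0, -0.0, -79.1]
contact_force: [0.0, -0.4, -1.2]
grip_width: 0.0427
```

```bash
python3 - <<'E'
from h import *
f=ctrl.grab_frame('wrist'); cv2.imwrite('pics/w4.png',f[:,:,::-1])
f=ctrl.grab_frame('scene'); crop(f,200,150,340,270,5,'pics/s4c.png')
f=ctrl.grab_frame('top'); crop(f,220,150,360,270,5,'pics/t4c.png')
print(ctrl.read_state()['contact_force'])
E
```

```text
[-0.08878285 -0.49442909  1.01670851]
```

View pics/s4c.png

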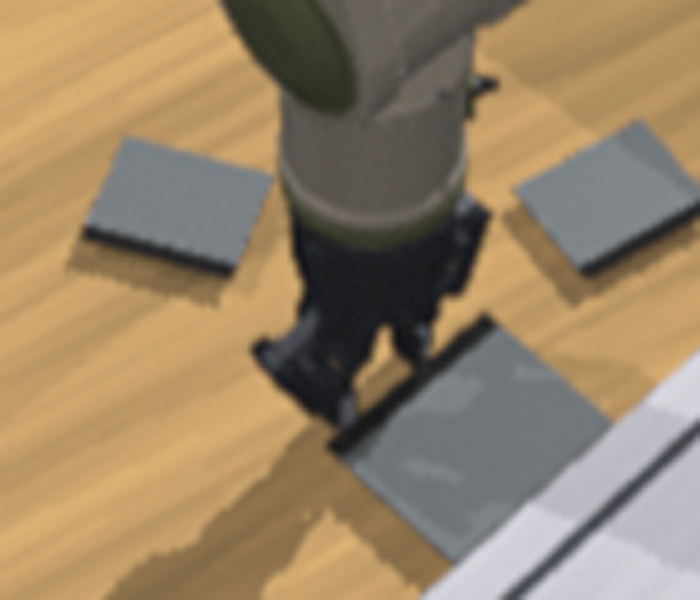

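View pics/w4.png

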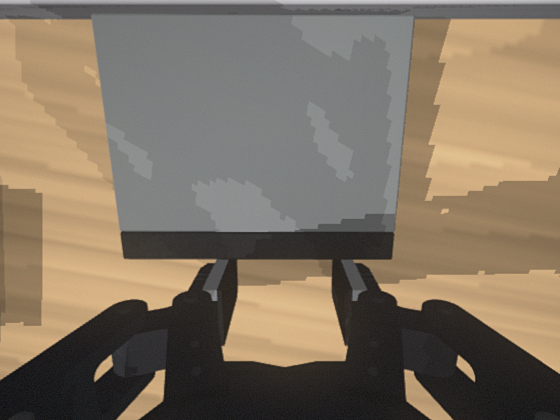

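The lid is now parallel to the bed, with its far edge at wrist row 15, just at the bed face. I push in small steps until the force rises.

Request:
move_arm --series "0 0 0 0 0 0.004 0;0 0 0 0 0 0.008 0;0 0 0 0 0 0.01 0;0 0 0 0 0 0.01 0"

```text
time: 5.52
tcp_pos: [0.5568, -0.029, 0.0012]
orientation: [-90.0, 0.0, -79.0]
contact_force: [-0.1, -0.3, 0.7]
grip_width: 0.0427
```

Request:
move_arm --series "0 0 0 0 0 0.004 0;0 0 0 0 0 0.008 0;0 0 0 0 0 0.01 0;0 0 0 0 0 0.01 0"

```text
time: 5.85
tcp_pos: [0.557, -0.0289, 0.0012]
orientation: [-90.2, 0.0, -79.1]
contact_force: [-5.2, -0.7, 4.0]
grip_width: 0.0428
```

```bash
cat >> h.py <<'E'
M=np.array([.6582,-.019,0]);_a=np.radians(11.03);X=np.array([np.cos(_a),np.sin(_a),0]);Y=np.array([-np.sin(_a),np.cos(_a),0])
def inbed(p): p=np.atleast_2d(p); return np.c_[(p-M)@X,(p-M)@Y,p[:,2]].round(4)
E
python3 - <<'E'
from h import *
T=toolT();f=ctrl.grab_frame('wrist'); cv2.imwrite('pics/w5.png',f[:,:,::-1])
print(ctrl.read_state()['contact_force'],inbed(T[:3,3]))
E
```

```text
[-5.62470637 -0.57589448  3.81882773] [[-0.1012  0.0096  0.0012]]
```

View pics/w5.png

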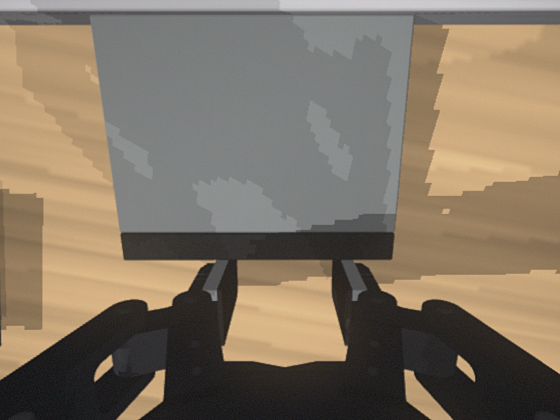

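Seated against the bed (about 5.6 N). I back off slightly, lower the tips for margin, and press again.

Request:
move_arm --series "0 0 0 0 0 -0.02 0;0 0 0 0 0 -0.02 0;0 0 0 0 0.02 -0.02 0;0 0 0 0 0.025 -0.02 0;0 0 0 0 0.025 -0.02 0;0 0 0 0 0.025 -0.005 0;0 0 0 0 0.025 0 0;0 0 0 0 0.025 0.004 0"

```text
time: 6.57
tcp_pos: [0.5557, -0.0293, -0.002]
orientation: [-90.4, -0.0, -79.1]
contact_force: [-17.8, -1.5, 42.0]
grip_width: 0.0427
```

Request:
move_arm --series "0 0 0 0 0 0 0;0 0 0 0 0 0 0"

```text
time: 6.73
tcp_pos: [0.5556, -0.0293, -0.002]
orientation: [-90.4, -0.0, -79.1]
contact_force: [-15.4, -0.9, 40.7]
grip_width: 0.0428
```

The tips touched the bench (42 N up). I back off and raise them 3 mm.

Request:
move_arm --series "0 0 0 0 -0.01 -0.01 0;0 0 0 0 -0.015 -0.025 0;0 0 0 0 -0.015 -0.025 0;0 0 0 0 -0.015 -0.025 0"

```text
time: 7.07
tcp_pos: [0.555, -0.0293, -0.001]
orientation: [-90.0, 0.0, -79.0]
contact_force: [0.8, -0.4, 0.1]
grip_width: 0.0429
```

```bash
python3 - <<'E'
from h import *
T=toolT();f=ctrl.grab_frame('wrist'); cv2.imwrite('pics/w6.png',f[:,:,::-1])
f=ctrl.grab_frame('scene'); crop(f,240,180,300,240,10,'pics/s6c.png')
print(ctrl.read_state()['contact_force'],inbed(T[:3,3]), ctrl.read_state()['q'])
E
```

```text
[ 0.69732421  0.63755742 -0.91684586] [[-0.1033  0.0096 -0.001 ]] [ -1.05797464  43.29334719  -2.61621479 122.30405457   7.14468846
  14.53481459 -88.92397396]
```

View pics/s6c.png

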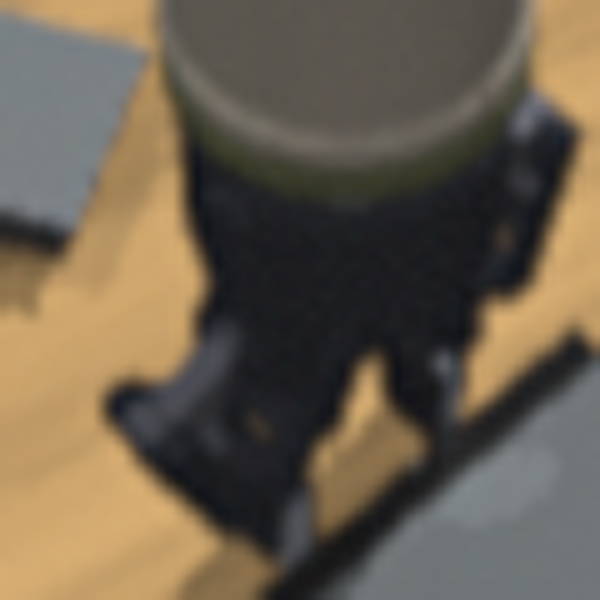

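View pics/w6.png

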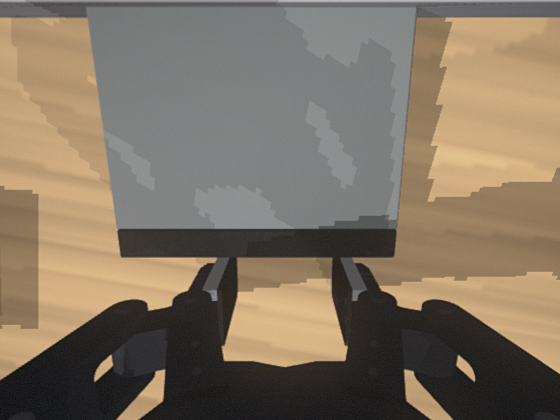

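Joint 6 leaves almost no room to tilt the tool, so I lift by friction on the rubber edge with vertical fingers. I press about 8 N, then rise 10 mm.

Request:
move_arm --series "0 0 0 0 0 0.012 0;0 0 0 0 0 0.02 0;0 0 0 0 0 0.025 0;0 0 0 0 0 0.025 0"

```text
time: 7.5
tcp_pos: [0.557, -0.0289, -0.0012]
orientation: [-90.3, 0.0, -79.1]
contact_force: [-6.6, -0.4, 4.4]
grip_width: 0.0426
```

Request:
move_arm --series "0 0 0 0 -0.01 0 0;0 0 0 0 -0.02 0 0;0 0 0 0 -0.03 0 0;0 0 0 0 -0.04 0 0;0 0 0 0 -0.05 0 0;0 0 0 0 -0.05 0 0"

```text
time: 8.0
tcp_pos: [0.5573, -0.0289, 0.0089]
orientation: [-90.3, 0.0, -79.1]
contact_force: [-6.3, -0.4, 0.3]
grip_width: 0.0425
```

```bash
python3 - <<'E'
from h import *
T=toolT();f=ctrl.grab_frame('wrist'); cv2.imwrite('pics/w7.png',f[:,:,::-1])
f=ctrl.grab_frame('scene'); crop(f,220,160,320,260,6,'pics/s7c.png')
print(ctrl.read_state()['contact_force'],inbed(T[:3,3]))
E
```

```text
[-4.89823787 -1.83931258 -0.97472549] [[-0.1009  0.0096  0.0089]]
```

View pics/s7c.png

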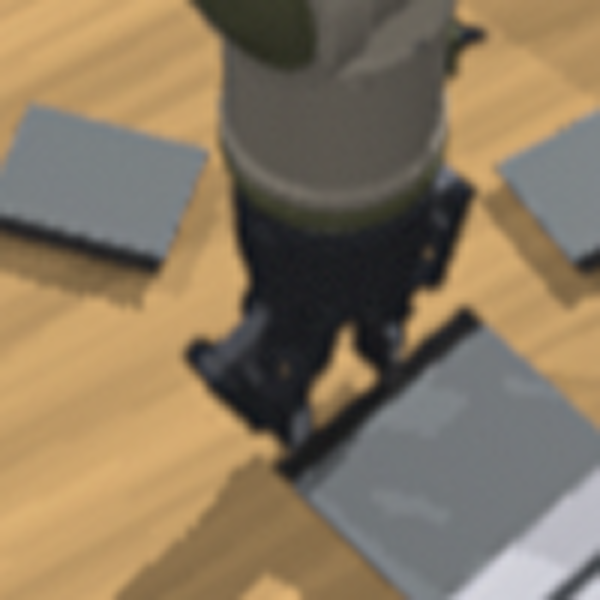

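View pics/w7.png

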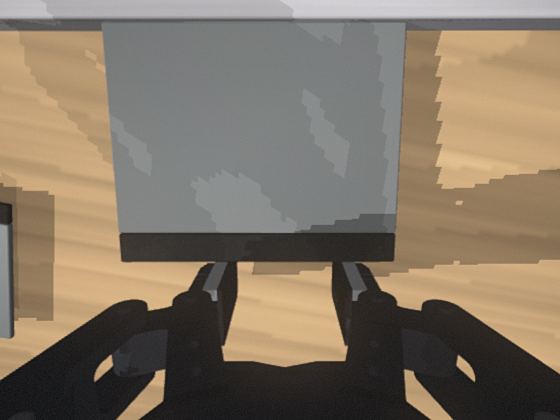

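The rubber grips and the lid edge rises with the fingers. I continue along the arc to about 25°.

Request:
move_arm --series "0 0 0 0 -0.028 0.003 0;0 0 0 0 -0.047 0.006 0;0 0 0 0 -0.066 0.0095 0;0 0 0 0 -0.085 0.0143 0;0 0 0 0 -0.104 0.02 0;0 0 0 0 -0.122 0.026 0;0 0 0 0 -0.141 0.033 0;0 0 0 0 -0.141 0.033 0"

```text
time: 8.77
tcp_pos: [0.5654, -0.0274, 0.0381]
orientation: [-90.1, -0.0, -79.1]
contact_force: [-5.2, -1.4, 3.0]
grip_width: 0.0422
```

```bash
python3 - <<'E'
from h import *
T=toolT();f=ctrl.grab_frame('wrist'); cv2.imwrite('pics/w8.png',f[:,:,::-1])
f=ctrl.grab_frame('scene'); crop(f,220,160,320,260,6,'pics/s8c.png')
print(ctrl.read_state()['contact_force'],inbed(T[:3,3]),ctrl.read_state()['q'])
E
```

```text
[-5.55102421 -1.70161602  2.43304394] [[-0.0927  0.0095  0.0381]] [ -0.59227254  39.78807174  -3.51983421 120.30292058   6.57771269
  20.18673155 -88.53732936]
```

View pics/s8c.png

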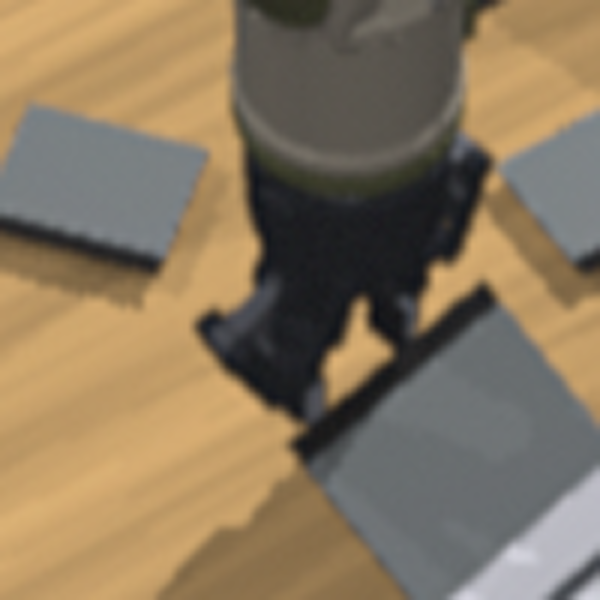

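View pics/w8.png

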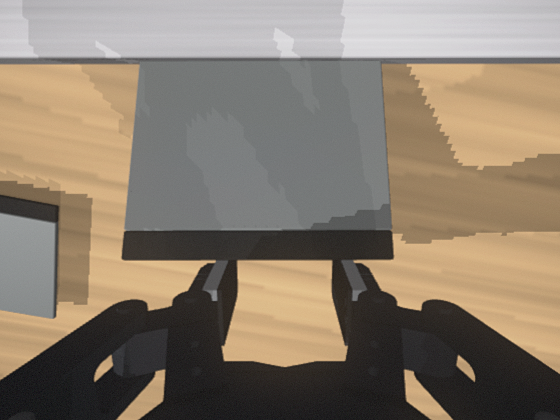

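Request:
move_arm --series "0 0 0 0 -0.018 0.008 0;0 0 0 0 -0.035 0.017 0;0 0 0 0 -0.053 0.026 0;0 0 0 0 -0.07 0.0365 0;0 0 0 0 -0.086 0.0475 0;0 0 0 0 -0.102 0.059 0;0 0 0 0 -0.117 0.071 0;0 0 0 0 -0.132 0.084 0"

```text
time: 9.53
tcp_pos: [0.5833, -0.0238, 0.0643]
orientation: [-89.9, -0.0, -79.0]
contact_force: [0.0, 0.1, -0.3]
grip_width: 0.0426
```

```bash
python3 - <<'E'
from h import *
T=toolT();f=ctrl.grab_frame('wrist'); cv2.imwrite('pics/w9.png',f[:,:,::-1])
f=ctrl.grab_frame('scene'); crop(f,220,160,320,260,6,'pics/s9c.png')
print(ctrl.read_state()['contact_force'],inbed(T[:3,3]),ctrl.read_state()['q'])
E
```

```text
[ 0.38852514  0.34243512 -0.15850744] [[-0.0745  0.0096  0.0643]] [ -0.44826251  37.95210669  -4.11224794 117.43211798   6.04667252
  24.71404469 -88.22678821]
```

View pics/s9c.png

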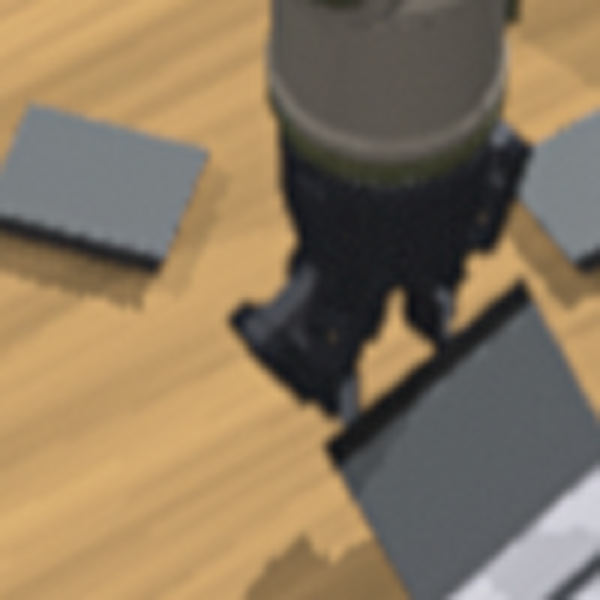

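View pics/w9.png

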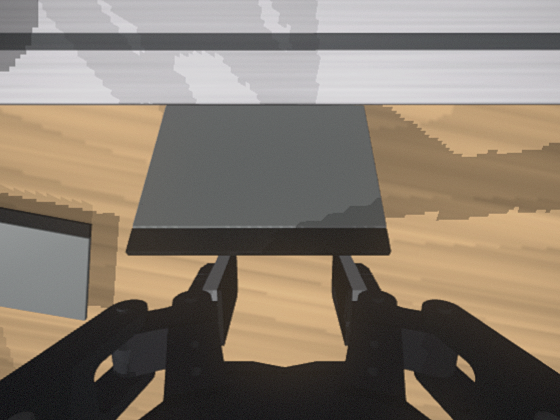

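Request:
move_arm --series "0 0 0 0 -0.014 0.02 0;0 0 0 0 -0.028 0.038 0;0 0 0 0 -0.041 0.0525 0;0 0 0 0 -0.053 0.068 0;0 0 0 0 -0.065 0.084 0;0 0 0 0 -0.076 0.1 0;0 0 0 0 -0.086 0.117 0;0 0 0 0 -0.096 0.134 0"

```text
time: 10.3
tcp_pos: [0.6092, -0.0188, 0.0833]
orientation: [-90.0, 0.0, -79.0]
contact_force: [-0.5, 0.8, 0.3]
grip_width: 0.043
```

```bash
python3 - <<'E'
from h import *
T=toolT();f=ctrl.grab_frame('wrist'); cv2.imwrite('pics/w10.png',f[:,:,::-1])
f=ctrl.grab_frame('scene'); crop(f,220,160,320,260,6,'pics/s10c.png')
print(ctrl.read_state()['contact_force'],inbed(T[:3,3]),ctrl.read_state()['q'])
E
```

```text
[ 0.08181286  0.95704829 -0.16427332] [[-0.0481  0.0095  0.0833]] [ -0.59147151  37.46131945  -4.45445391 113.46007001   5.5476352
  29.21210349 -88.01492079]
```

View pics/s10c.png

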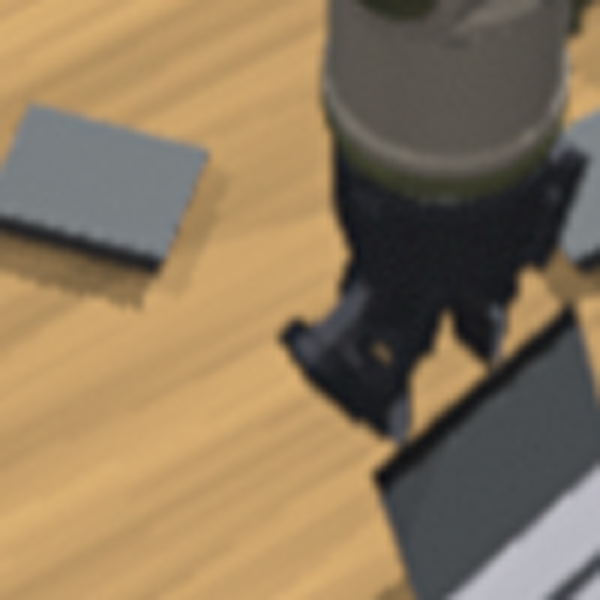

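View pics/w10.png

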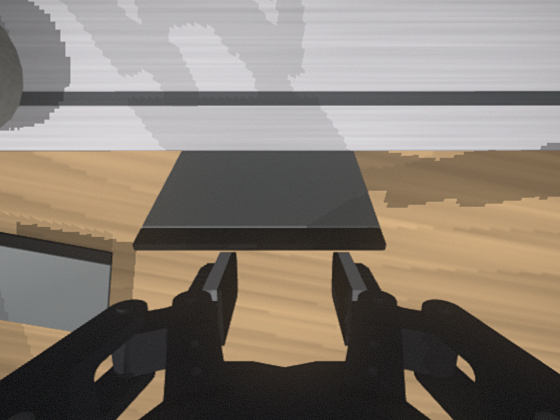

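The lid edge now sits near the very tips (it appears narrower, so it has slipped about 10 mm down the fingers). I lower the tips 9 mm while staying in contact.

Request:
move_arm --series "0 0 0 0 0.01 0.004 0;0 0 0 0 0.022 0.008 0;0 0 0 0 0.034 0.012 0;0 0 0 0 0.045 0.016 0;0 0 0 0 0.045 0.02 0"

```text
time: 10.82
tcp_pos: [0.6124, -0.0182, 0.0733]
orientation: [-90.1, 0.0, -79.0]
contact_force: [-0.4, -0.3, -0.0]
grip_width: 0.0431
```

```bash
python3 - <<'E'
from h import *
T=toolT();f=ctrl.grab_frame('wrist'); cv2.imwrite('pics/w11.png',f[:,:,::-1])
f=ctrl.grab_frame('scene'); crop(f,220,160,320,260,6,'pics/s11c.png')
print(ctrl.read_state()['contact_force'],inbed(T[:3,3]))
E
```

```text
[ 0.08099997 -0.21535089 -0.24899783] [[-0.0448  0.0096  0.0733]]
```

View pics/w11.png

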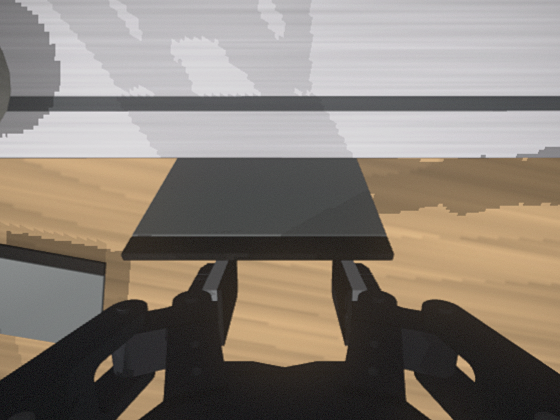

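View pics/s11c.png

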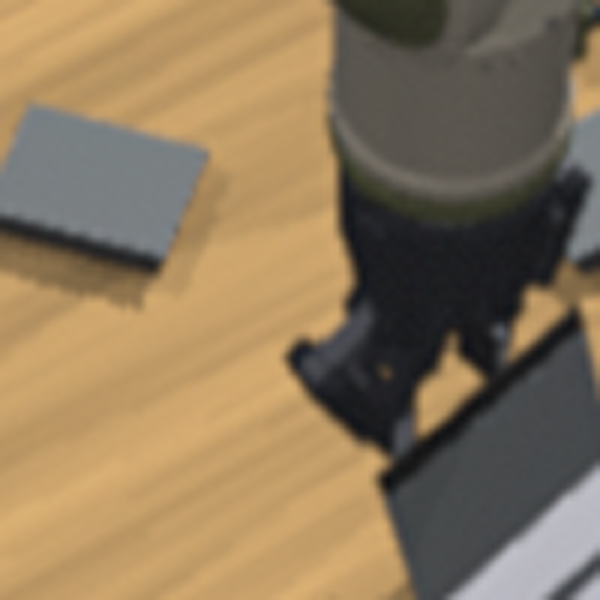

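The lid is at about 70° with the tips properly behind its strip. I push it over forward.

Request:
move_arm --series "0 0 0 0 -0.005 0.025 0;0 0 0 0 -0.01 0.05 0;0 0 0 0 -0.015 0.075 0;0 0 0 0 -0.02 0.1 0;0 0 0 0 -0.02 0.125 0;0 0 0 0 -0.02 0.15 0;0 0 0 0 -0.02 0.17 0;0 0 0 0 -0.02 0.17 0"

```text
time: 11.58
tcp_pos: [0.6471, -0.0114, 0.078]
orientation: [-90.0, 0.0, -79.0]
contact_force: [0.3, 0.2, -0.2]
grip_width: 0.0426
```

```bash
python3 - <<'E'
from h import *
T=toolT();f=ctrl.grab_frame('wrist'); cv2.imwrite('pics/w12.png',f[:,:,::-1])
f=ctrl.grab_frame('scene'); crop(f,220,160,340,260,6,'pics/s12c.png')
print(ctrl.read_state()['contact_force'],inbed(T[:3,3]))
E
```

```text
[-0.03226843  0.30627066 -0.3031466 ] [[-0.0094  0.0096  0.078 ]]
```

View pics/w12.png

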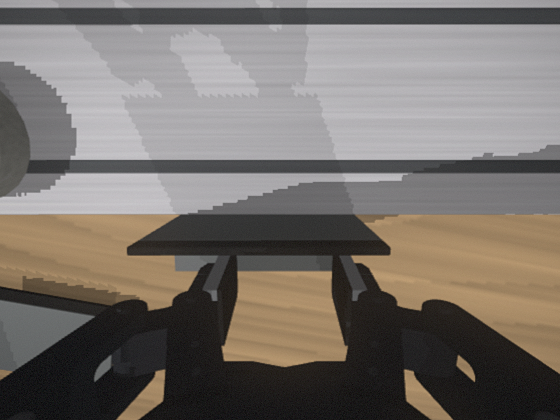

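View pics/s12c.png

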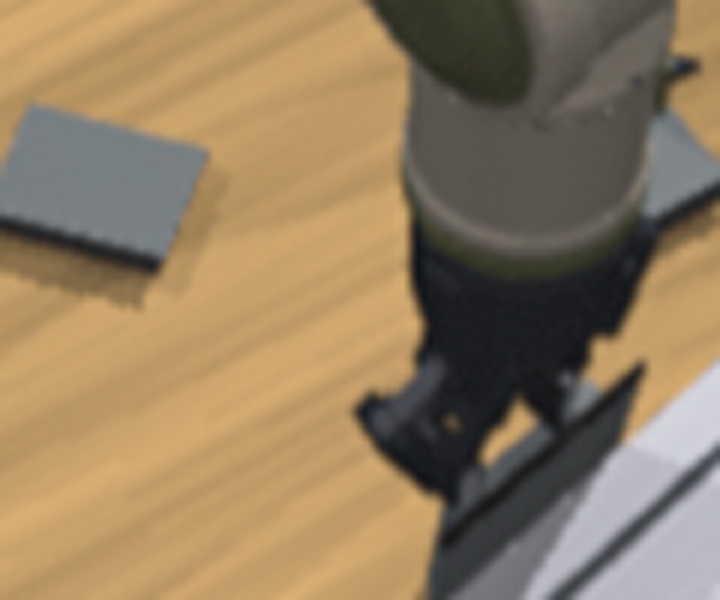

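Lid almost upright; frame visible on the robot side. Push it past balance.

Request:
move_arm --series "0 0 0 0 -0.005 0.02 0;0 0 0 0 -0.01 0.04 0;0 0 0 0 -0.01 0.06 0;0 0 0 0 -0.01 0.08 0;0 0 0 0 -0.01 0.1 0;0 0 0 0 -0.01 0.12 0"

```text
time: 12.18
tcp_pos: [0.6701, -0.007, 0.08]
orientation: [-90.0, 0.0, -79.0]
contact_force: [-0.2, 0.4, 0.2]
grip_width: 0.0427
```

```bash
python3 - <<'E'
from h import *
T=toolT();f=ctrl.grab_frame('wrist'); cv2.imwrite('pics/w13.png',f[:,:,::-1])
f=ctrl.grab_frame('scene'); crop(f,220,160,340,260,6,'pics/s13c.png')
print(ctrl.read_state()['contact_force'],inbed(T[:3,3]))
E
```

```text
[0.65744436 0.90256259 0.28057372] [[0.014  0.0095 0.08  ]]
```

View pics/w13.png

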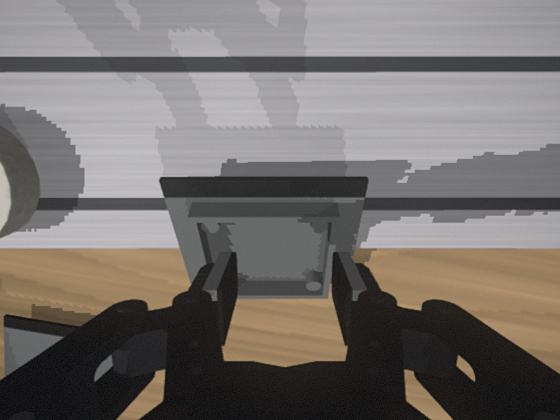

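View pics/s13c.png

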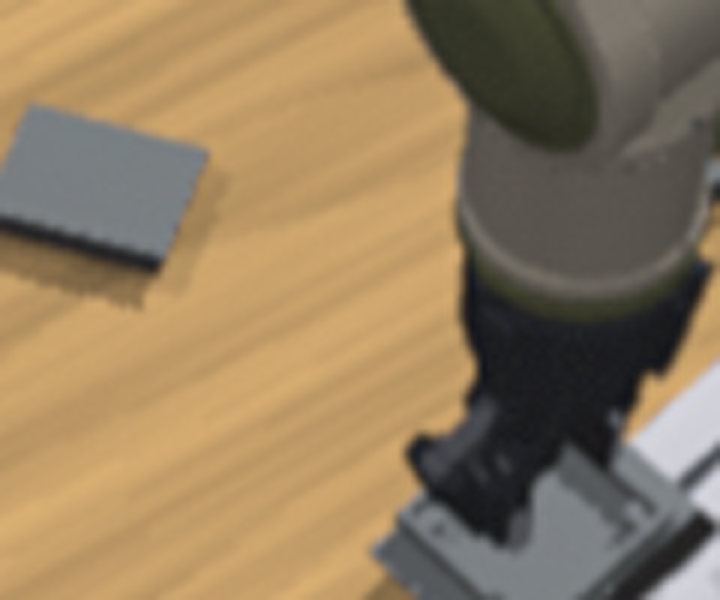

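The lid is going over, frame side up. I retreat, then look again.

Request:
move_arm --series "0 0 0 0 -0.05 -0.1 0;0 0 0 0 -0.05 -0.25 0;0 0 0 0 -0.05 -0.4 0;0 0 0 0 -0.05 -0.5 0;0 0 0 0 -0.05 -0.5 0;0 0 0 0 -0.05 -0.5 0"

```text
time: 12.78
tcp_pos: [0.5709, -0.0265, 0.0904]
orientation: [-90.0, -0.0, -79.1]
contact_force: [0.9, 0.4, 0.9]
grip_width: 0.0425
```

```bash
python3 - <<'E'
from h import *
T=toolT();f=ctrl.grab_frame('wrist'); cv2.imwrite('pics/w14.png',f[:,:,::-1])
f=ctrl.grab_frame('scene'); crop(f,220,160,360,270,5,'pics/s14c.png')
print(ctrl.read_state()['contact_force'],inbed(T[:3,3]),T.round(3))
E
```

```text
[0.27823134 0.71303341 0.077059  ] [[-0.0872  0.0094  0.0904]] [[ 0.19  -0.     0.982  0.571]
 [-0.982 -0.     0.19  -0.026]
 [ 0.    -1.    -0.     0.09 ]
 [ 0.     0.     0.     1.   ]]
```

View pics/w14.png

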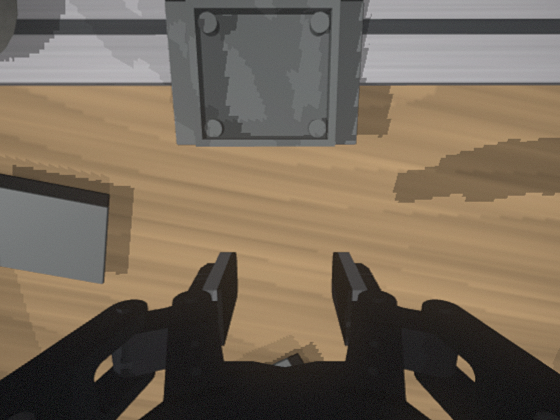

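View pics/s14c.png

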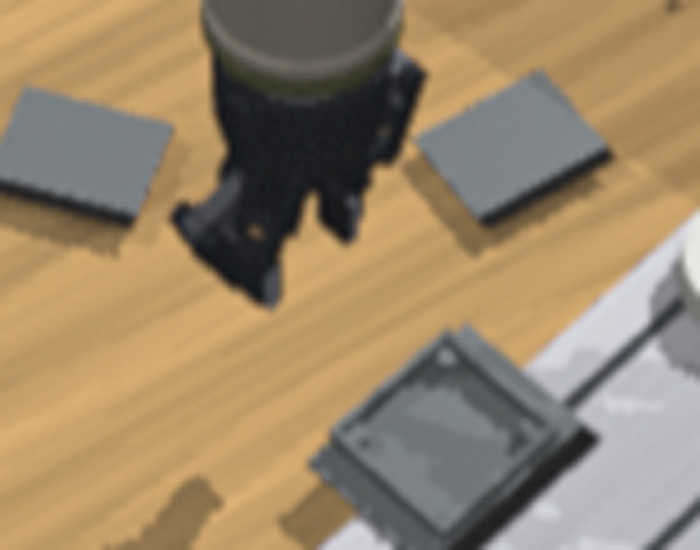

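```bash
python3 - <<'E'
from h import *
T=toolT()
print(inbed(onplane('wrist',[(177,145),(355,144)],.023,T)))
print(inbed(onplane('wrist',[(0,85),(559,83)],.019,T)))
print('expected if flat with overhang 17', proj('wrist',[M+X*(-.017)+Y*y+[0,0,z] for y,z in((.066,.023),(-.044,.023),(.05,.035),(-.03,.035))],T))
E
```

```text
[[-0.0341  0.0763  0.023 ]
 [-0.0337 -0.0326  0.023 ]]
[[ 0.0009  0.1801  0.019 ]
 [ 0.0015 -0.1528  0.019 ]]
expected if flat with overhang 17 [[191.81279202 115.94887428]
 [375.48234617 115.67552996]
 [214.52935001 115.84505725]
 [356.16710855 115.63369747]]
```

The lid lies frame up with its near edge overhanging about 34 mm (wrist corners (177,145) and (355,144)). I line up behind it, lower, and push it back.

Request:
move_arm --series "0 0 0 -0.06 0.15 0 0;0 0 0 -0.06 0.25 0 0;0 0 0 -0.06 0.32 0 0;0 0 0 -0.06 0.34 0 0;0 0 0 -0.06 0.34 0 0;0 0 0 -0.06 0.34 0 0"

```text
time: 13.38
tcp_pos: [0.5699, -0.0142, 0.0222]
orientation: [-90.0, -0.0, -79.0]
contact_force: [0.2, -0.2, 0.8]
grip_width: 0.0427
```

Request:
move_arm --series "0 0 0 0 0 0.05 0;0 0 0 0 0 0.1 0;0 0 0 0 0 0.15 0;0 0 0 0 0 0.19 0;0 0 0 0 0 0.22 0;0 0 0 0 0 0.25 0;0 0 0 0 0 0.28 0;0 0 0 0 0 0.3 0"

```text
time: 14.05
tcp_pos: [0.6287, -0.0028, 0.022]
orientation: [-90.0, 0.0, -79.0]
contact_force: [-0.1, -1.0, 1.8]
grip_width: 0.0425
```

```bash
python3 - <<'E'
from h import *
T=toolT();f=ctrl.grab_frame('wrist'); cv2.imwrite('pics/w15.png',f[:,:,::-1])
f=ctrl.grab_frame('scene'); crop(f,220,160,360,270,5,'pics/s15c.png')
print(ctrl.read_state()['contact_force'],inbed(T[:3,3]))
E
```

```text
[-1.08887712 -0.13366291 -0.63105337] [[-0.0258  0.0215  0.022 ]]
```

View pics/w15.png

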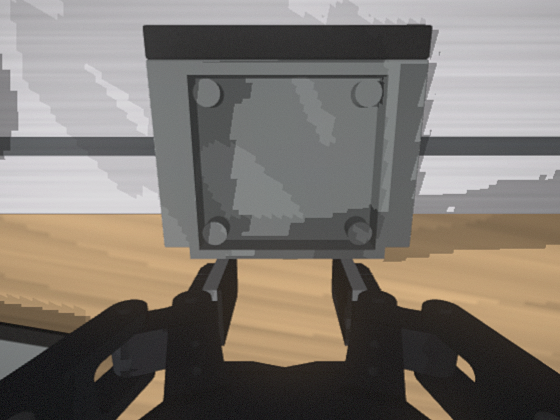

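View pics/s15c.png

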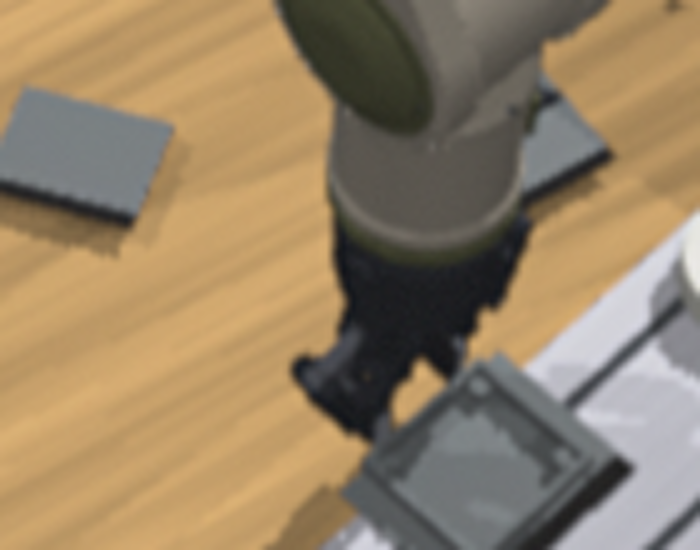

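Pushing works squarely, with both fingertips on the near face. Another 26 mm.

Request:
move_arm --series "0 0 0 0 0 0.02 0;0 0 0 0 0 0.04 0;0 0 0 0 0 0.06 0;0 0 0 0 0 0.08 0;0 0 0 0 0 0.1 0;0 0 0 0 0 0.115 0;0 0 0 0 0 0.125 0;0 0 0 0 0 0.13 0"

```text
time: 14.82
tcp_pos: [0.6539, 0.0021, 0.022]
orientation: [-90.0, 0.0, -79.0]
contact_force: [-1.6, -0.2, 0.3]
grip_width: 0.0427
```

Request:
move_arm --series "0 0 0 0 0 -0.05 0;0 0 0 0 0 -0.1 0;0 0 0 0 -0.1 -0.25 0;0 0 0 0 -0.25 -0.4 0;0 0 0 0 -0.25 -0.4 0;0 0 0 0 -0.25 -0.4 0"

```text
time: 15.32
tcp_pos: [0.5735, -0.0141, 0.0737]
orientation: [-89.9, -0.0, -79.1]
contact_force: [0.1, -0.1, -0.1]
grip_width: 0.0427
```

```bash
python3 - <<'E'
from h import *
T=toolT();f=ctrl.grab_frame('wrist'); cv2.imwrite('pics/w16.png',f[:,:,::-1])
f=ctrl.grab_frame('scene'); crop(f,200,130,460,330,3,'pics/s16c.png')
f=ctrl.grab_frame('top'); crop(f,160,100,400,300,3,'pics/t16c.png')
print(ctrl.read_state()['contact_force'],inbed(T[:3,3]))
np.save('T16.npy',T)
E
```

```text
[0.34106009 0.1896926  0.54641374] [[-0.0822  0.0211  0.0737]]
```

View pics/w16.png

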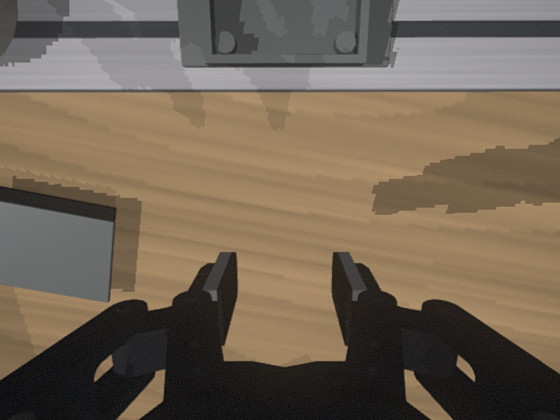

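View pics/s16c.png

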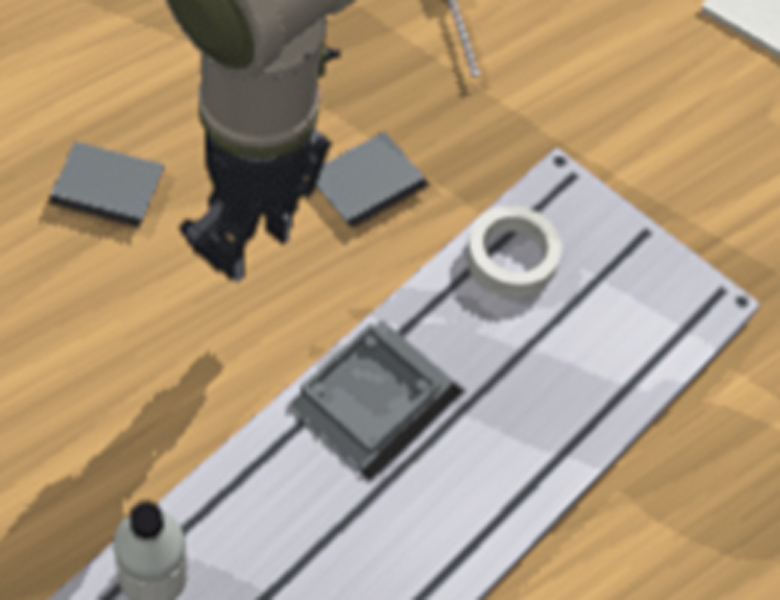

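View pics/t16c.png

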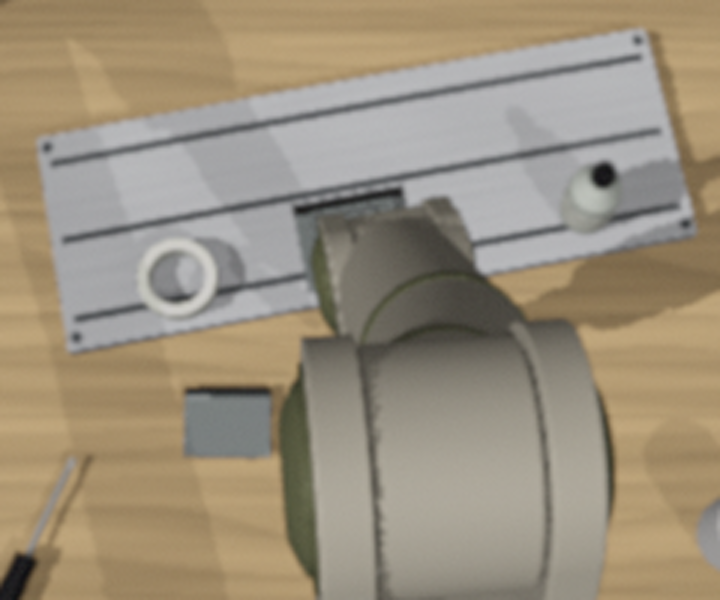

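The lid lies flat, frame up. In the wrist view its near edge (row 66) is clearly behind the bed's front edge (row 91), and the bottle and tape are unchanged. Handing in.

```bash
python3 - <<'E'
from h import *
T=np.load('T16.npy'); print(inbed(onplane('wrist',[(181,66),(392,66)],.023,T)),inbed(onplane('wrist',[(0,92),(559,90)],.019,T)))
print(ctrl.hand_in(), ctrl.read_state()['time'])
E
```

```text
[[ 0.0116  0.0768  0.023 ]
 [ 0.0113 -0.0354  0.023 ]] [[-0.001   0.1791  0.019 ]
 [-0.0007 -0.1297  0.019 ]]
the job is handed in; nothing more can be done
the job is handed in; nothing more can be done
```

The lid is flipped onto the bed, frame side up, with no part over the front edge. I handed the job in at about 15.5 s of the 67 s allowed; the hand-in gave no verdict.

- **How it went:** I pushed the largest lid flush against the bed with two half-open fingertips. I then tipped it up by pushing on its rubber edge, pushed it over past balance, and pushed it back from its near edge.
- **Final checks:** The last images show the lid lying flat, with both near corners about 11–12 mm behind the bed's front edge and the arm clear of it. The bottle and tape look unmoved. The screwdriver and mug were only partly in view, but the arm never went near them at low height.
- **Bench contact:** One check went wrong on the way. When I lowered the tips for margin, they touched the bench and the wrist force read about 42 N upward, which I backed off at once. The limit is 40 N for the arm or gripper body; this was the fingertips on the bench. The push on the lid at that moment was at most about 18 N. Otherwise the readings after each move showed pushes of about 7 N or less.
- **Other surprises:** The lid slid about 10 mm down the fingers while tipping, so I lowered them to keep hold. It landed with about 34 mm of overhang instead of the expected 17 mm, and the final push corrected that.

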